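# Stand the leaning plaster spire up on its foot and check that it is steady

### The arm

A 6-joint arm with a two-finger parallel gripper is mounted at the origin on the work surface. World frame = base frame: x ahead of the robot, y to its left, z up, the work surface at z = 0. Lengths are in m, angles in degrees, forces in N, time in s.
With the tool pointing down it reaches from about 0.375 to 0.75 m from the base axis. Payload 9 kg.
Tool frame: the origin (TCP) lies where the fingers leave the gripper's body, on its centre line; the fingertips stand 73 mm ahead of it and the grasp point (between the pads) lies 54 mm ahead of it (robot.tip_reach is the distance from the TCP to the fingertips, in m); z points along the fingers, y is the line along which they close (so a half turn about z gives the same grasp; the last joint's range is limited). The gripper opens to 85 mm and grips with 20 to 120 N. Pads are 22 mm wide; open, the fingers measure 114 mm over their backs; the gripper's body (76 mm by 85 mm) begins 54 mm behind the grasp point. The pads swing forward as they close: fully open they stand 13 mm farther back than shut.
Start: joints at [-75.9, 5.964, 5.575, 89.605, 0, 77.527], TCP at [0.268, -0.537, 0.304] pointing down, gripper open.
Joint ranges: [-171.21, 171.21], [-48.23, 106.86], [-62.78, 66.21], [-105.2, 120.99], [-86.42, 89.51], [-180, 180]. Speed limits (degrees/s): [127.2, 127.2, 147.25, 180, 180, 180].

### API

Orientations are given as [roll, pitch, yaw] about the fixed x, y, z axes, in that order (R = Rz(yaw) Ry(pitch) Rx(roll)).
In Python, from plant import robot gives the robot as it stands. Calls block until the motion is done:
- robot.move_pose(position, orientation): joint-space move of the TCP to a pose.
- robot.line_to(position, vel=0.15, rotation=None, guard=None): straight line of the TCP; rotation=None keeps the orientation; vel is the mean speed in m/s. With guard (N) it stops when the force on the tool has changed by that much, and returns True; else False.
- robot.goto_joints(angles): joint-space move.
- robot.set_gripper(opening): finger opening in m; the grip force is fixed at half the most; returns when the fingers have stopped.
- robot.pause(seconds).
- robot.ik(position, orientation): joint angles nearest the present ones, or None.
- robot.observe(): the state.
- robot.grab_frame(name): name is "scene" or "side" or "wrist"; returns the picture (420x560x3 uint8, blue, green, red); there is no depth.
- robot.get_calibration(name): a dict with "vertical_fov" (degrees; the focal length in pixels is half the picture's height over the tangent of half this angle, whatever the lens; pixels are square), "cx", "cy" (the principal point, pixels), "rvec" (rotation vector, rad) and "tvec" (3), from world to camera coordinates, as OpenCV has them. Camera axes: x right, y down, z forward; pixel columns grow to the right and rows downward; lengths in m; the calibration is good to about 2 mm. A picture is of the moment at which its call begins: read the wrist's pose just before it. get_calibration takes no time and is no camera call; for the wrist camera it gives the pose at the moment of the call.
A pose or a line that the arm cannot do raises robot.IKError and nothing moves.
- robot.job_done(): hands the job in; it is judged then, once.
The state is a dict: "time": time; "q": joint angles; "qvel": joint speeds; "joint_torque": joint torques, N m; "tool_pos": TCP position; "tcp_rot": TCP orientation; "ft_force": force on the tool from outside, world axes, zero at the start; "torque": the same for the moment, N m; "gripper_width": finger opening in m; "gripper_force": force on a finger pad.
Only numpy, scipy, OpenCV 4.12 (cv2) and the standard library are available. Lean on these libraries where they do the work, as an engineer would, in place of code of your own. Each camera call takes 0.05 s, during which the arm holds its last target. There are 200 camera calls.

### The job

The tall cast spire has been left leaning on the wooden bar of its curing board: tip it up until it stands by itself on its foot on the board, without lifting it off, and let go of it. Then check that it does not wobble by pressing lightly straight down on its top for a moment with the fingertips, and leave it standing. Leave the small cone, the bottles, the jar and the cup where they are, and do not let the spire fall flat.

Things in the scene. Friction and masses are not known exactly. Their poses are not given: they have to be found in the camera images.
- spire_mid (a point): centre (90 mm above the underside) of the white plaster spire, the tallest casting: square foot 60 x 60 x 20 mm, round shaft tapering from 36 mm across at the foot to 22 mm at the flat top, 180 mm tall over all, about 0.25 kg (varies by a quarter). z runs along the shaft from foot to top; x and y are square to the foot's sides
- spire: the same spire, origin at the centre of its underside, same axes. At the start it leans 50 degrees (0.87 rad) from upright towards its own +x: the lower +x edge of its foot (30 mm from the axis) bears on the board. Balance point about 60 mm above the underside: tipped to within about 26 degrees of upright, it falls the rest of the way onto its foot by itself
- spire_foot (a point): the centre of the underside of the spire's foot
- spire_top (a point): the centre of the spire's flat round top, 22 mm across, 180 mm from the underside. At the start the shaft rests on the bar about 105 mm from the underside, and the top 75 mm stick out freely past the bar
- stand: fixed plywood curing board 300 (x) x 230 (y) x 12 mm with a bar across it; origin at the centre of its underside on the table, z up; x is the direction in which the spire leans. The board may be turned any way on the table
- stand_bar (a point): middle of the fixed wooden rest bar: a round bar 16 mm thick and 110 mm long, level along the board's y, on two posts under its ends; this point is on its axis
- cone: small plaster cone, 52 mm across and 55 mm tall, standing on the board beside the spire; origin at the centre of its underside
- dropper: small amber dropper bottle, 26 mm across and 60 mm tall, standing on the board on the other side; origin at the centre of its underside
- cup: clear mixing cup, 72 mm across and 85 mm tall, standing on the table well to the robot's right; origin at the centre of its underside
- jar: amber jar, 60 mm across and 70 mm tall, on the table well to the robot's left; origin at the centre of its underside
- tincture: amber bottle, 32 mm across and 75 mm tall, on the table well to the robot's left; origin at the centre of its underside
Mind the look-alikes: they are no part of the job. What is shaped like the spire but pink or turquoise is not meant.

How it is judged (in metres and radians):
On the way, in this order (a step that is already met when the one before it is completed fails the run):
1. the spire stands upright and still on the board by itself, not touched by the fingers, for half a second (angle between spire_mid's own z axis and vertical below 0.06 rad and z of spire_foot in the frame of stand between 0.006 and 0.018 m and x of spire_foot in the frame of stand between -0.12 and 0.12 m and y of spire_foot in the frame of stand between -0.085 and 0.085 m and linear speed of spire below 0.02 m/s and angular speed of spire below 0.15 rad/s and contact force between spire and the fingers below 0.05 N), for 0.5 s.
2. the fingertips press on its top from above while it stands upright (at least 0.5 N, for 0.1 s) (angle between spire_mid's own z axis and vertical below 0.06 rad and z of spire_foot in the frame of stand between 0.006 and 0.018 m and contact force between spire and the fingers above 0.5 N and z of the grasp point in the frame of spire_top above 0 m and horizontal distance between the grasp point and spire_top below 0.04 m), for 0.1 s.
At the end, for the whole second after the job is handed in: the spire stands still on the board by itself, within 0.06 rad of upright, its foot wholly on the board's top (underside centre within 120 mm along and 85 mm across of the board's middle), not touched (all of step 1).
It fails at once if the spire is lifted off the board (centre of its underside more than 90 mm above the table) (height (world z) of spire_foot above 0.09 m).
It fails at once if the spire falls flat (leans more than 1.2 rad) (angle between spire_mid's own z axis and vertical above 1.2 rad).
It fails at once if the spire is pressed harder than 40 N (contact force between spire and the fingers above 40 N).
It fails at once if the cone, the dropper bottle, the cup, the jar or the other bottle is moved more than 30 mm (distance of any of cone, dropper, cup, jar, tincture from where it was at the start of the episode above 0.03 m).
It also fails if it takes over 54 s, if anything falls off the work surface, if the arm or the gripper's body presses on something with over 40 N, if the wrist force passes 120 N, or if a joint passes its speed limit or range.

## Working session

There is one attempt and no reset: what is moved stays moved. The work goes in short steps, each a Python script; the robot and the scene stay as the last script left them, time stands still between calls to the robot, and variables do not carry over. Pictures are saved under pics/ and viewed, at most 10 in all, crops included, and the job is handed in when it is done.

```bash
ls; mkdir -p pics
python3 - <<'E'
from plant import robot
import cv2,json
for n in("scene","side"):
    cv2.imwrite(f"pics/{n}0.png",robot.grab_frame(n)); c=robot.get_calibration(n); print(n,c)
o=robot.observe(); print(o["time"],o["tool_pos"],o["tcp_rot"],robot.tip_reach)
E
```

```text
pics
scene {'vertical_fov': 50.27688729827019, 'cx': 268.64007780198546, 'cy': 205.88355969207674, 'rvec': array([ 0.88914669,  2.48784981, -1.14602348]), 'tvec': array([ 0.39618633, -0.11999381,  1.76902337])}
side {'vertical_fov': 55.3930225952783, 'cx': 279.36412105687805, 'cy': 208.66692041234316, 'rvec': array([ 0.59096615, -2.48780803,  1.43508245]), 'tvec': array([0.42598515, 0.21677384, 1.13518103])}
0.1 [ 0.2683579  -0.53640222  0.30316572] [-1.79930274e+02 -1.40629368e-02  2.65732269e+01] 0.0726
```

View pics/scene0.png

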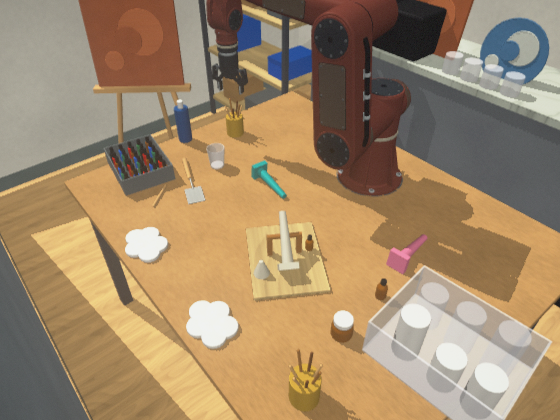

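View pics/side0.png

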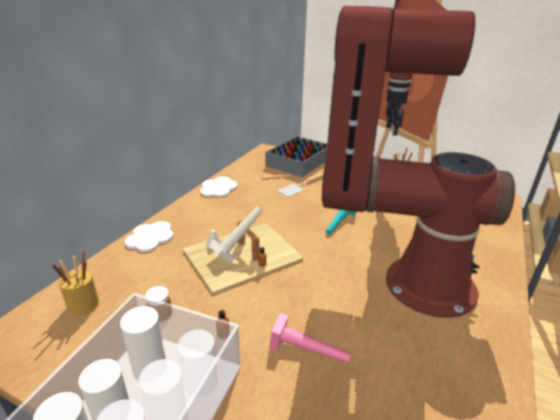

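The white spire is in the scene picture with its foot at about (289,263) and its top at about (283,214). Look-alikes are turquoise (268,178) and pink (408,252), both lying flat on the table. The small cone is at (262,268) and the dropper at (309,243). I choose the white one leaning on the bar and will check it in enlarged crops.

Run:
```python
import cv2
a=cv2.imread("pics/scene0.png")[200:310,230:345]; cv2.imwrite("pics/c1.png",cv2.resize(a,None,fx=5,fy=5,interpolation=cv2.INTER_CUBIC))
a=cv2.imread("pics/side0.png")[195:295,175:310]; cv2.imwrite("pics/c2.png",cv2.resize(a,None,fx=5,fy=5,interpolation=cv2.INTER_CUBIC))
```

```text
(no output)
```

View pics/c1.png

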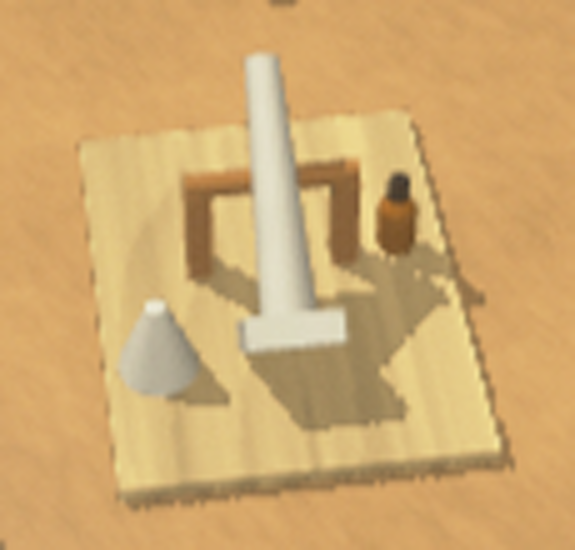

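View pics/c2.png

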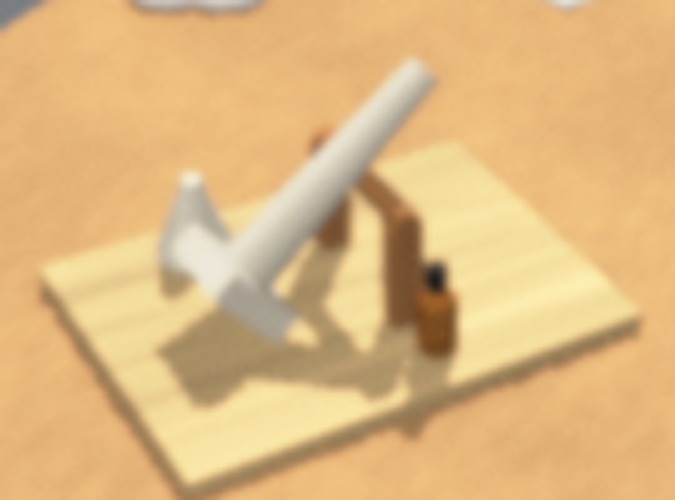

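The crops confirm it. The white spire rests on the bar with its shaft top at scene crop (262,60), which is full (282.4,212), and at side crop (418,70). All four board corners are readable in both views. Next I compute the poses.

```bash
cat > h.py <<'E'
import numpy as np,cv2
from plant import robot
def cam(n):
    c=robot.get_calibration(n);f=210/np.tan(np.radians(c["vertical_fov"]/2))
    return np.array([[f,0,c["cx"]],[0,f,c["cy"]],[0,0,1]]),np.array(c["rvec"],float),np.array(c["tvec"],float)
def ray(n,p):
    K,r,t=cam(n);R=cv2.Rodrigues(r)[0];return -R.T@t,R.T@np.linalg.solve(K,[p[0],p[1],1])
def onz(n,p,z):
    o,d=ray(n,p);return o+d*(z-o[2])/d[2]
def tri(a,b):
    A=np.zeros((3,3));v=np.zeros(3)
    for n,p in(("scene",a),("side",b)):
        o,d=ray(n,p);d/=np.linalg.norm(d);P=np.eye(3)-np.outer(d,d);A+=P;v+=P@o
    return np.linalg.solve(A,v)
E
python3 - <<'E'
from h import *
np.set_printoptions(precision=4,suppress=True)
S=lambda x,y:(230+x/5,200+y/5)
D=lambda x,y:(175+x/5,195+y/5)
s=[S(*p) for p in((80,145),(408,110),(502,455),(120,492))]
d=[D(*p) for p in((42,275),(190,488),(640,320),(455,145))]
A=np.array([onz("scene",p,.012) for p in s]);B=np.array([onz("side",p,.012) for p in d])
print(A);print(B)
print("len",np.linalg.norm(A-np.roll(A,1,0),axis=1),np.linalg.norm(B-np.roll(B,1,0),axis=1)); print(A.mean(0),B.mean(0))
print("top",tri(S(262,60),D(420,72)))
print("bar L/R",tri(S(185,180),D(322,140)),tri(S(357,168),D(405,213)))
print("cone apex",tri(S(155,304),D(190,180)),"drop",tri(S(398,178),D(435,268)))
E
```

```text
[[ 0.5622 -0.0571  0.012 ]
 [ 0.3663  0.0612  0.012 ]
 [ 0.5285  0.3166  0.012 ]
 [ 0.7195  0.1934  0.012 ]]
[[ 0.7076  0.1991  0.012 ]
 [ 0.5177  0.3172  0.012 ]
 [ 0.361   0.0697  0.012 ]
 [ 0.5515 -0.0522  0.012 ]]
len [0.2958 0.2289 0.3025 0.2273] [0.2959 0.2236 0.293  0.2261]
[0.5442 0.1285 0.012 ] [0.5345 0.1334 0.012 ]
top [0.5091 0.0729 0.1474]
bar L/R [0.5751 0.0775 0.0848] [0.4858 0.137  0.0899]
cone apex [0.6409 0.1293 0.0632] drop [0.4588 0.1477 0.0689]
```

```bash
cat >> h.py <<'E'
YAW=57.0; a=np.radians(YAW-180); U=np.array([np.cos(a),np.sin(a),0]); P=np.array([.5725,.1732,0])
ORI=[180,0,YAW]
def at(h,tipz,P=P): return list(P+U*h+[0,0,tipz+.0726])
E
python3 - <<'E'
from h import *
robot.set_gripper(.012)
robot.move_pose(at(.20,.25),ORI)
o=robot.observe();print(o["time"],o["tool_pos"],o["q"],o["ft_force"],o["gripper_width"])
K,r,t=cam("wrist"); im=robot.grab_frame("wrist")
for h,z in((.1186,.1507),(.1257,.142),(0,.012)):
    X=P+U*h+[0,0,z]; p=cv2.projectPoints(X[None],r,t,K,None)[0].ravel(); print(p); cv2.circle(im,tuple(int(v) for v in p),3,(0,0,255),1)
cv2.imwrite("pics/w1.png",im)
for h,z in((.165,.25),(.165,.115),(.02,.15),(0.02,.25)): print(robot.ik(at(h,z),ORI))
E
```

```text
2.8583 [0.46373295 0.00479266 0.32252894] [-1.56314235e+01 -1.76224574e+01 -1.46120302e+01  9.30121016e+01
 -8.11425355e-03  1.07432878e+02] [-0.32977684 -0.51660484  0.03500887] 0.011639467707545051
[279.48843002 106.34394173]
[279.50090978 116.43108503]
[279.30347442   1.69199234]
[-11.40876547 -14.0579139  -11.63876471  92.41914919   0.
 111.59123453]
[-11.40876547 -14.10668392 -25.71855255  78.38813137   0.
 111.59123453]
[  2.71992061   2.98520986  -5.9904957   81.02429444   0.
 125.71992061]
[  2.71992061   3.26405576   4.68601623  91.42196047   0.
 125.71992061]
```

View pics/w1.png

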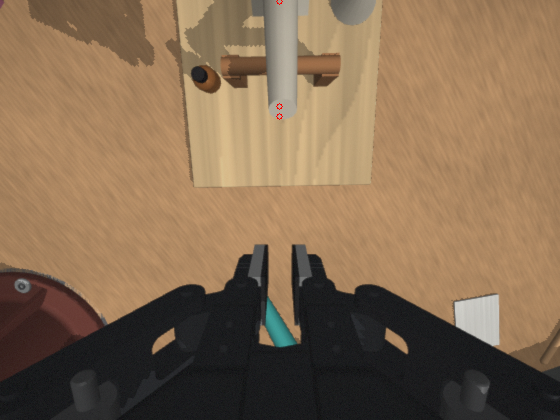

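The wrist view confirms the pose. The spire's top is at (283,108) against a predicted (279.5,106), about 2.5 mm to the side, and the board is square to the tool. I'll shift by that and push, stopping midway to check.

```bash
cat >> h.py <<'E'
P=P+.0025*np.array([-U[1],U[0],0])
E
sed -i 's/,P=P): return/): return/' h.py
python3 - <<'E'
from h import *
robot.line_to(at(.165,.25),vel=.2)
robot.line_to(at(.165,.115),vel=.15,guard=8)
for h,z in((.137,.115),(.11,.128),(.085,.138),(.065,.145),(.05,.15)):
    g=robot.line_to(at(h,z),vel=.05,guard=8); o=robot.observe(); f=np.array(o["ft_force"]); print(round(o["time"],2),h,g,np.round([f@U,f@[-U[1],U[0],0],f[2]],2))
    if g: break
s=robot.grab_frame("side")[120:310,140:400]; c=robot.grab_frame("scene")[160:330,200:400]
s=cv2.resize(s,(390,285)); c=cv2.resize(c,(400,340)); im=np.zeros((340,790,3),np.uint8); im[:285,:390]=s; im[:,390:]=c
cv2.imwrite("pics/m1.png",im)
E
```

```text
4.99 0.137 False [-0.75 -0.31 -0.68]
5.74 0.11 False [ 0.46 -0.19  1.07]
6.43 0.085 False [-0.09 -0.55  0.23]
7.01 0.065 False [ 0.22 -0.25  0.2 ]
7.47 0.05 False [-0.24  0.62  0.48]
```

View pics/m1.png

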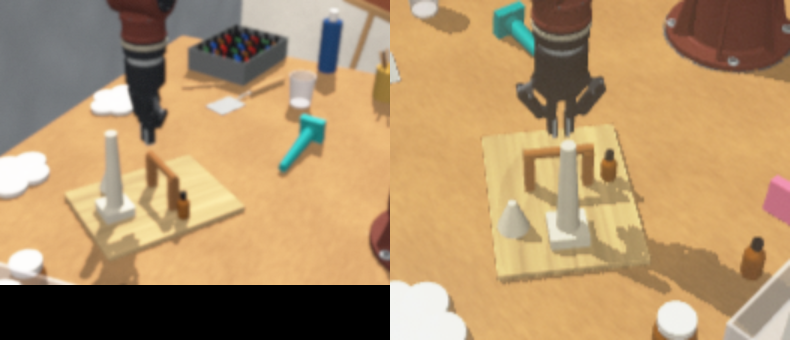

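The spire stands upright at side (110,175) and scene (568,195) in the composite, clear of the fingers. I'll retreat, go up, wait, and find the top from the wrist camera.

Run:
```python
from h import *
np.set_printoptions(precision=4,suppress=True)
print(tri((289,232.5),(213.3,209.3)),onz("scene",(289,232.5),.192),onz("side",(213.3,209.3),.192), P-.03*U)
robot.line_to(at(.09,.16),vel=.1)
robot.line_to(at(.09,.26),vel=.15)
robot.set_gripper(0.0)
robot.move_pose(at(.04,.26),ORI); robot.pause(1.0)
K,r,t=cam("wrist"); im=robot.grab_frame("wrist")
X=P-.03*U+[0,0,.192]; p=cv2.projectPoints(X[None],r,t,K,None)[0].ravel(); print(p)
cv2.circle(im,tuple(int(v) for v in p),3,(0,0,255),1)
cv2.imwrite("pics/w2.png",im); print(robot.observe()["time"])
```

```text
[0.5852 0.1927 0.1918] [0.5827 0.1885 0.192 ] [0.5833 0.1989 0.192 ] [0.5909 0.197  0.    ]
[280.3904 121.8786]
10.5917
```

View pics/w2.png

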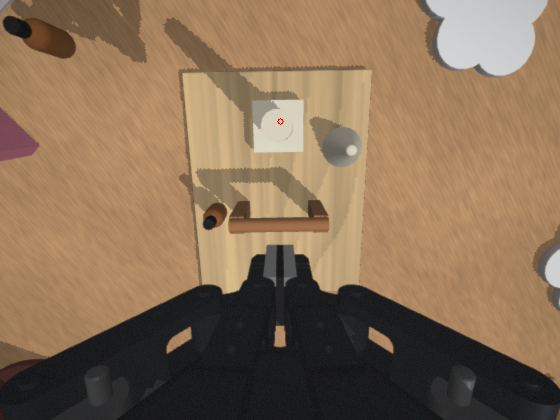

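The top of the upright spire is at (280,124), within 2 px of prediction, and the foot is well inside the board. Next is the light press.

Run:
```python
from h import *
T=onz("wrist",(280,124),.192); print(T)
g=lambda z:[T[0],T[1],z+.0726]
robot.line_to(g(.26),vel=.15); robot.line_to(g(.204),vel=.1); robot.pause(.2)
f0=robot.observe()["ft_force"][2]
print(robot.line_to(g(.186),vel=.01,guard=2.5))
for _ in range(4):
    robot.pause(.1); o=robot.observe(); print(o["tool_pos"][2]-.0726,o["ft_force"][2]-f0)
```

```text
[0.58996401 0.19598461 0.192     ]
True
0.1921245854406638 5.119526146169506
0.19209926089414936 4.518619270711151
0.19209012384311508 5.4453264721366965
0.1921045706985509 5.009701287208142
```

Contact came exactly at the 192 mm top, with about 5 N held for 0.4 s. Now I lift off and check.

Run:
```python
from h import *
p=robot.observe()["tool_pos"]; p=list(p)
robot.line_to(p[:2]+[p[2]+.09],vel=.06); q=at(.15,.30); robot.line_to(q,vel=.15); robot.pause(.8)
s=robot.grab_frame("side")[120:310,140:400]; c=robot.grab_frame("scene")[160:330,200:400]
im=np.zeros((340,790,3),np.uint8); im[:285,:390]=cv2.resize(s,(390,285)); im[:,390:]=cv2.resize(c,(400,340))
cv2.imwrite("pics/m2.png",im); print(robot.observe()["time"])
```

```text
17.575
```

View pics/m2.png

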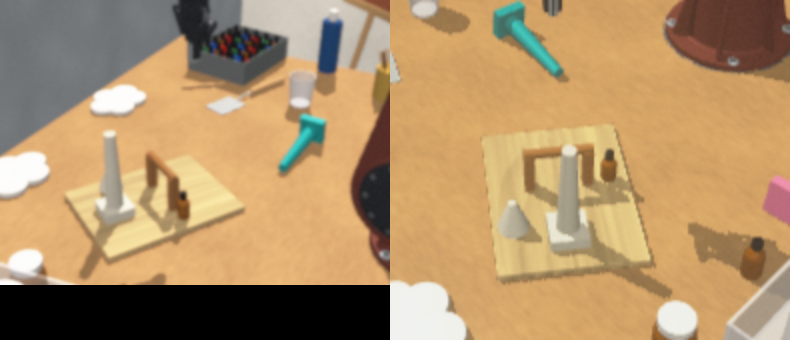

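The spire stands upright and untouched at side (110,175) and scene (568,195), and nothing else has moved.

```bash
python3 -c "
from plant import robot
print(robot.job_done())"
```

```text
the job is handed in; nothing more can be done
None
```

I tipped the spire upright, pressed its top with about 5 N for at least 0.4 s, left it standing untouched on the board, and handed the job in; nothing else moved in the last pictures, and no verdict was returned.

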